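# Find the hidden catch in a vanity organiser

### The arm

A 6-joint arm with a two-finger parallel gripper is mounted at the origin on the work surface. World frame = base frame: x ahead of the robot, y to its left, z up, the work surface at z = 0. Lengths are in m, angles in degrees, forces in N, time in s.
With the tool pointing down it reaches from about 0.4 to 0.925 m from the base axis. Payload 3.4 kg.
Tool frame: the origin (TCP) lies at the very end of the fingers, on their centre line; the grasp point (between the pads) lies 19 mm behind it; x points along the fingers, y is the direction in which the jaws open and shut, and the axes are right-handed (so a half turn about x gives the same grasp; the last joint's range is limited). The gripper opens to 85 mm and grips with 20 to 120 N. Pads are 22 mm wide; open, the fingers measure 114 mm over their backs; the gripper's body (76 mm by 85 mm) begins 54 mm behind the grasp point. The pads swing forward as they close: fully open they stand 13 mm farther back than shut.
Start: joints at [-71.362, 17.578, 86.31, -0, 76.112, -4.211], TCP at [0.223, -0.53, 0.231] pointing down, gripper open.
Joint ranges: [-179.03, 179.03], [-60, 130.46], [8.19, 133.38], [-81.62, 261.62], [5.75, 156.47], [-153.77, 153.77]. Speed limits (degrees/s): [147.25, 147.25, 180, 180, 180, 180].

### API

Orientations are given as [roll, pitch, yaw] about the fixed x, y, z axes, in that order (R = Rz(yaw) Ry(pitch) Rx(roll)).
In Python, from plant import * gives the robot as it stands.
- The arm moves only by the tool carry_out, never from a script. Its argument "series" is one flat list of numbers, 7 for each row, row after row: the shift along the tool's x, y, z in mm, then the turn, a rotation vector about the tool's x, y, z in rad, then the finger opening in mm, from 0 to 85.4. In form: [x, y, z, ax, ay, az, grip, x, y, z, ax, ay, az, grip, ...]. A call has 1 to 12 rows; each row shifts and turns the pose as measured when the row begins, along the tool's axes as they then stand; what a row does not reach is not made up. A row lasts 1/10 s, in which the tool goes at most 50 mm and 8.59 degrees, less where a joint would pass 70% of its speed; a pose out of reach is approached as far as the arm can. A call is refused whole if a number of a shift passes 50 or a number of a turn 0.15, either way. A call with a gripper value outside its range is refused whole. The fingers move at their own pace and stop on an object; "grip_force" is the grip in N (left out, the last holds). Time passes only in rows, so rows that do not move let the fingers close. It gives the time, the measured TCP pose, the force and the opening at its end, in the units of the state.
- get_state(): the state, without advancing time (a new reading comes with each control period).
- grab_frame(name): name is "scene" or "side" or "wrist"; returns a dict with "frame" (420x560x3 uint8, blue, green, red), "z_map" (420x560 float32, m along the optical axis (not along the pixel's ray), 0 where there is no reading), "fov_y" (degrees; the focal length in pixels is half the picture's height over the tangent of half this angle, whatever the lens; pixels are square), "cx", "cy" (the principal point, pixels), "origin" and "rotation" of the camera in the world. Camera axes: x right, y down, z forward; pixel columns grow to the right and rows downward; lengths in m; the calibration is good to about 2 mm. A picture is of the moment at which its call begins.
- hand_in(): hands the job in, once; it reports no verdict.
The state is a dict: "clock": time; "joint_pos": joint angles; "joint_velocities": joint speeds; "joint_efforts": joint torques, N m; "position": TCP position; "ee_rot": TCP orientation; "ft_force": force on the tool from outside, world axes, zero at the start; "wrist_torque": the same for the moment, N m; "opening": opening from 0.0 (shut) to 1.0 (fully open).
Only numpy, scipy, OpenCV 4.12 (cv2) and the standard library are available. Lean on these libraries where they do the work, as an engineer would, in place of code of your own. Each camera call takes 0.05 s, during which the arm holds its last target. There are 200 camera calls.

### The job

One of the five brown inlays sunk in the top of the white organiser box is the button of a hidden catch: feel across them gently with closed fingertips for the one that gives, and press it fully down so that the drawer springs out. Do not press hard on the inlays that do not give; then let the button come back up and leave the drawer out. Do not move or pick up the nail polish, the hair clip, the sharpener or the cup of pencils.

Things in the scene. Friction and masses are not known exactly. Their poses are not given: they have to be found in the camera images.
- panel_center (a point): Centre of the flat top of a white organiser box fixed to the vanity, 150 mm (its x) by 210 mm (its y) by 70 mm high; this point is on the top surface. The box's drawer is on its -x side, towards the robot. The top has five round brown inlays in the pattern of a five on a die, all alike to see, each 44 mm across in a 46 mm hole, sunk 2 mm. One is the catch's button, which one varies; four are dummies.
- inlay_a (a point): Centre of the top face of the far left inlay (seen from the robot), 68 mm above the vanity, 2 mm below the panel's surface; fixed to the box (it does not sink with the inlay). In the box's axes it lies at x +42, y +70 mm from the panel's centre.
- inlay_b (a point): Centre of the top face of the far right inlay (seen from the robot), 68 mm above the vanity, 2 mm below the panel's surface; fixed to the box (it does not sink with the inlay). In the box's axes it lies at x +42, y -70 mm from the panel's centre.
- inlay_c (a point): Centre of the top face of the centre inlay (seen from the robot), 68 mm above the vanity, 2 mm below the panel's surface; fixed to the box (it does not sink with the inlay). In the box's axes it lies at x +0, y +0 mm from the panel's centre.
- inlay_d (a point): Centre of the top face of the near left inlay (seen from the robot), 68 mm above the vanity, 2 mm below the panel's surface; fixed to the box (it does not sink with the inlay). In the box's axes it lies at x -42, y +70 mm from the panel's centre.
- inlay_e (a point): Centre of the top face of the near right inlay (seen from the robot), 68 mm above the vanity, 2 mm below the panel's surface; fixed to the box (it does not sink with the inlay). In the box's axes it lies at x -42, y -70 mm from the panel's centre.
- catch (a joint): How far the catch's button is pressed, m: 0 up, 0.006 fully down (8 mm below the panel). It sinks under 1.2 N (start) to 4.8 N (fully down), frees the drawer from about 4 mm down, and springs back up when let go. It does not tell which inlay is the button.
- plain1 (a joint): How far dummy inlay number 1 is pushed into its pad, m: 0 at rest, on a stiff pad, 0.001 at 8 N, 0.004 at 32 N, which is too hard. The numbers do not tell which inlay is which.
- plain2 (a joint): How far dummy inlay number 2 is pushed into its pad, m: 0 at rest, on a stiff pad, 0.001 at 8 N, 0.004 at 32 N, which is too hard. The numbers do not tell which inlay is which.
- plain3 (a joint): How far dummy inlay number 3 is pushed into its pad, m: 0 at rest, on a stiff pad, 0.001 at 8 N, 0.004 at 32 N, which is too hard. The numbers do not tell which inlay is which.
- plain4 (a joint): How far dummy inlay number 4 is pushed into its pad, m: 0 at rest, on a stiff pad, 0.001 at 8 N, 0.004 at 32 N, which is too hard. The numbers do not tell which inlay is which.
- drawer (a joint): How far the organiser's drawer is out, m: 0 shut and caught; freed, a spring slides it out by 0.04 within about a second, where it stays. It has no handle.
- drawer_front (a point): Middle of the drawer's maple front, 196 mm wide and 48 mm high, on the box's -x side, 31 mm above the vanity; moves with the drawer.
- polish_center (a point): Centre of a loose glass nail polish bottle, pink with a black cap, 29 mm across and 70 mm high, upright; this point is 35 mm up. Not to be disturbed.
- clip_center (a point): Centre of a loose rose gold hair clip lying flat, 75 by 14 by 10 mm. Not to be disturbed.
- sharpener_center (a point): Centre of a loose steel pencil sharpener, a 26 mm cube. Not to be disturbed.
- cup_center (a point): Centre of a loose grey ceramic cup, 72 mm across and 85 mm high, with five makeup pencils that stand up to 151 mm above the vanity and spread to about 65 mm across; this point is on the axis, 42.5 mm up. Not to be disturbed.

How it is judged (in metres and radians):
On the way, in this order (a step that is already met when the one before it is completed fails the run):
1. the catch's button is pressed down (value of joint catch above 0.0045 m), for 0.06 s.
2. the button is let up and the drawer has sprung out (value of joint catch below 0.0015 m and value of joint drawer above 0.03 m), for 0.2 s.
At the end, for the whole second after the job is handed in: The drawer is out by more than 30 mm and still, the button is back up (less than 1.5 mm down), and each of the four loose things is within 15 mm of where it stood (all of step 2 and velocity of joint drawer below 0.01 m/s and distance of each of polish_center, clip_center, sharpener_center, cup_center from where it was at the start of the episode below 0.015 m); the robot touches nothing.
It fails at once if a dummy inlay is pressed hard (pushed in by more than 4 mm, about 32 N) (value of joint any of plain1, plain2, plain3, plain4 above 0.004 m).
It fails at once if the glass nail polish bottle is pushed, lifted or carried by more than 15 mm (distance of polish_center from where it was at the start of the episode above 0.015 m).
It fails at once if the hair clip is pushed, lifted or carried by more than 15 mm (distance of clip_center from where it was at the start of the episode above 0.015 m).
It fails at once if the pencil sharpener is pushed, lifted or carried by more than 15 mm (distance of sharpener_center from where it was at the start of the episode above 0.015 m).
It fails at once if the cup of makeup pencils is pushed, lifted or carried by more than 15 mm (distance of cup_center from where it was at the start of the episode above 0.015 m).
It also fails if it takes over 54 s, if anything falls off the work surface, if the arm or the gripper's body presses on something with over 40 N, if the wrist force passes 120 N, or if a joint passes its speed limit or range.

## Working session

There is one attempt and no reset: what is moved stays moved. The work goes in short steps, Python scripts to look and compute and a tool call to move; the robot and the scene stay as the last step left them, time stands still between calls to the robot, and variables do not carry over. Pictures are saved under pics/ and viewed, about 8 in all and at most 12, crops included, and the job is handed in when it is done.

Besides the shell and the picture viewer there is one more tool, called after "Emit:" by a JSON object that holds its "method" and its "body", one argument or row to a line. carry_out: Moves the arm, as the interface text tells. Its arguments: {"type":"object","properties":{"series":{"type":"array"},"grip_force":{"type":"number"}},"required":["series"]}

```bash
mkdir -p pics
python3 - <<'E'
from plant import *
import cv2,numpy as np
s=get_state();print(s)
f=[grab_frame(n) for n in("scene","side")]
for n,d in zip("ab",f):
    np.savez(f"{n}.npz",**d);print(d["fov_y"],d["cx"],d["cy"],d["origin"],d["rotation"])
    cv2.imwrite(f"pics/{n}.png",d["frame"])
E
```

```text
{'clock': 0.0, 'joint_pos': array([-7.13609343e+01,  1.76220275e+01,  8.63851699e+01,  3.86224456e-04,
        7.61117989e+01, -4.21318201e+00]), 'joint_velocities': array([-0.01698756,  0.03849247, -0.00206003,  0.04277182, -0.08488525,
        0.05313992]), 'joint_efforts': array([-4.18911286e-04, -4.57544017e+01, -2.51912338e+01, -1.46031498e-04,
        1.32899135e-02, -1.65803380e-05]), 'position': array([ 0.2230364 , -0.52920208,  0.23037496]), 'ee_rot': array([-94.39361601,  89.88100312, 108.45853863]), 'ft_force': array([-0.09652483,  0.64207148, -0.02582335]), 'wrist_torque': array([-0.03371801,  0.06269779,  0.00595691]), 'opening': 0.9985815923295037}
53.67025016006851 273.32106181263055 212.26551728361724 [ 0.8858805  -0.47903829  0.78051782] [-141.74243128   -0.9238282    32.26425818]
55.92935637032115 280.3317752427672 212.60006057562376 [0.40878269 0.4574693  0.6097232 ] [-138.04342863   -0.26924049 -157.92831207]
```

View pics/a.png

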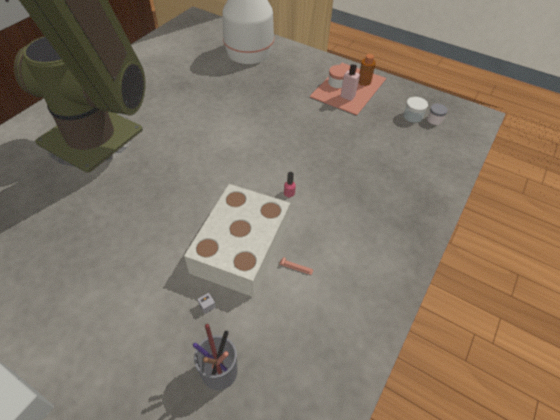

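View pics/b.png

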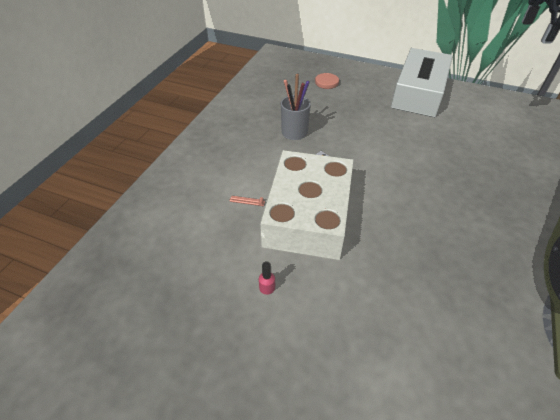

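The scene view shows the inlays at about (236,199), (271,210), (240,228), (207,248) and (245,261). The polish is at (290,186), the clip at (296,267), the sharpener at (206,301) and the cup at (216,360). The side view shows the inlays at (295,164), (336,169), (310,190), (282,213) and (328,219).

```bash
cat > h.py <<'E'
import cv2,numpy as np
from scipy.spatial.transform import Rotation as R
def cast(d,uv,z):
    f=210/np.tan(np.radians(d["fov_y"])/2)
    r=R.from_euler("xyz",d["rotation"],degrees=True).apply([(uv[0]-d["cx"])/f,(uv[1]-d["cy"])/f,1])
    o=np.array(d["origin"]);return o+r*(z-o[2])/r[2]
def inlays(d,near):
    hsv=cv2.cvtColor(d["frame"],cv2.COLOR_BGR2HSV)
    m=((hsv[...,0]<16)&(hsv[...,1]>70)&(hsv[...,2]<150)).astype(np.uint8)
    n,l,st,c=cv2.connectedComponentsWithStats(m)
    out=[]
    for p in near:
        k=min((i for i in range(1,n) if st[i,4]>80),key=lambda i:np.hypot(*(c[i]-p)))
        out.append(np.r_[cast(d,c[k],.068),c[k],st[k,4]])
    return np.array(out)
E
python3 - <<'E'
from h import *
a=dict(np.load("a.npz"));b=dict(np.load("b.npz"))
np.set_printoptions(precision=4,suppress=True)
A=inlays(a,[(236,199),(271,210),(240,228),(207,248),(245,261)])
B=inlays(b,[(328,219),(282,213),(310,190),(336,169),(295,164)])
print(A);print(B);M=(A+B)[:,:3]/2;print(M)
v=M[0]-M[3]+M[1]-M[4];print(np.degrees(np.arctan2(-v[0],v[1])))
for n,u,z in(("polishtop",(291,174),.07),("clip",(296,267),.005),("sharp",(206,299),.02),("cuptop",(216,350),.085)):print(n,cast(a,u,z))
E
```

```text
[[  0.5042  -0.0118   0.068  235.47   198.935  200.    ]
 [  0.587    0.0038   0.068  270.3756 210.1312 221.    ]
 [  0.5585  -0.073    0.068  239.535  228.177  243.    ]
 [  0.5306  -0.1501   0.068  206.5745 247.8073 275.    ]
 [  0.613   -0.1339   0.068  244.2969 260.8635 293.    ]]
[[  0.5045  -0.0111   0.068  327.0906 219.6625 320.    ]
 [  0.5869   0.0046   0.068  281.7115 212.7738 305.    ]
 [  0.5589  -0.0723   0.068  309.8452 189.619  252.    ]
 [  0.5309  -0.1486   0.068  335.0558 168.9907 215.    ]
 [  0.6136  -0.1331   0.068  294.5672 163.4527 201.    ]]
[[ 0.5044 -0.0114  0.068 ]
 [ 0.587   0.0042  0.068 ]
 [ 0.5587 -0.0727  0.068 ]
 [ 0.5308 -0.1493  0.068 ]
 [ 0.6133 -0.1335  0.068 ]]
10.834939602952952
polishtop [0.5701 0.1205 0.07  ]
clip [ 0.6913 -0.0557  0.005 ]
sharp [ 0.581  -0.2252  0.02  ]
cuptop [ 0.6794 -0.3122  0.085 ]
```

```bash
cat > go.py <<'E'
import sys;from h import *;from plant import *
np.set_printoptions(precision=4,suppress=True)
P=dict(a=(.587,.0042),b=(.6133,-.1335),c=(.5587,-.0727),d=(.5044,-.0114),e=(.5308,-.1493))
s=get_state();r=R.from_euler("xyz",s["ee_rot"],degrees=True)
print(s["clock"],s["position"],s["ft_force"],s["opening"],"\n",r.as_matrix())
down=r.as_matrix()[:,0];print("tilt fix rotvec tool",r.inv().apply(np.cross(down,[0,0,-1])))
for k,z in [(a[0],float(a[1:])) for a in sys.argv[1:]]:
    print(k,z,"tool mm",1000*r.inv().apply(np.r_[P[k],z]-s["position"]))
E
python3 go.py e.12 e.23
```

```text
0.1 [ 0.223  -0.5293  0.2304] [-0.0595 -0.5091 -0.0215] 1.0032986678343647 
 [[-0.0006  0.3883 -0.9215]
 [ 0.0018 -0.9215 -0.3883]
 [-1.     -0.0019 -0.0002]]
tilt fix rotvec tool [-0.     -0.0002  0.0019]
e 0.12 tool mm [ 110.9459 -230.4458 -431.1413]
e 0.23 tool mm [   0.9461 -230.6573 -431.158 ]
```

Emit:
{"method": "carry_out", "body": {
  "series": [0, -20, -37, 0, 0, 0, 0, 0, -20, -37, 0, 0, 0, 0, 0, -20, -37, 0, 0, 0, 0, 0, -20, -37, 0, 0, 0, 0, 0, -20, -37, 0, 0, 0, 0, 0, -20, -37, 0, 0, 0, 0, 0, -20, -37, 0, 0, 0, 0, 0, -20, -37, 0, 0, 0, 0, 0, -20, -37, 0, 0, 0, 0, 0, -20, -37, 0, 0, 0, 0, 0, -20, -37, 0, 0, 0, 0, 0, 0, 0, 0, 0, 0, 0],
  "grip_force": 40
}}

```text
clock: 1.3
position: [0.5215, -0.156, 0.2251]
ee_rot: [-73.1, 89.5, 129.4]
ft_force: [-1.3, -0.3, -0.8]
opening: 0.002
```

```bash
python3 go.py e.11
```

```text
1.3 [ 0.5215 -0.156   0.2251] [-1.3456 -0.2534 -0.8081] 0.0017647657622560254 
 [[-0.0054  0.3823 -0.924 ]
 [ 0.0066 -0.924  -0.3823]
 [-1.     -0.0082  0.0025]]
tilt fix rotvec tool [0.     0.0025 0.0082]
e 0.11 tool mm [115.1293  -1.6757 -11.4002]
```

Emit:
{"method": "carry_out", "body": {
  "series": [40, -1, -6, 0, 0.0025, 0.008, 0, 40, -1, -6, 0, 0, 0, 0, 35, 0, 0, 0, 0, 0, 0, 15, 0, 0, 0, 0, 0, 0, 0, 0, 0, 0, 0, 0, 0, 0, 0, 0, 0, 0, 0, 0]
}}

```text
clock: 1.9
position: [0.5322, -0.1494, 0.0911]
ee_rot: [68.2, 89.9, -89.0]
ft_force: [-0.1, 0.6, -0.2]
opening: -0.003
```

```bash
python3 go.py e.08 e.068
```

```text
1.9 [ 0.5322 -0.1494  0.0911] [-0.0577  0.5601 -0.1648] -0.003388429240450873 
 [[ 0.      0.3868 -0.9222]
 [-0.0022 -0.9222 -0.3868]
 [-1.      0.0021  0.0008]]
tilt fix rotvec tool [ 0.      0.0008 -0.0021]
e 0.08 tool mm [11.1319 -0.699   1.2418]
e 0.068 tool mm [23.1318 -0.724   1.2318]
```

Emit:
{"method": "carry_out", "body": {
  "series": [12, -0.7, 1.2, 0, 0, -0.002, 0, 8, 0, 0, 0, 0, 0, 0, 0, 0, 0, 0, 0, 0, 0, 0, 0, 0, 0, 0, 0, 0]
}}

```text
clock: 2.3
position: [0.5324, -0.151, 0.0726]
ee_rot: [128.6, 89.7, -28.7]
ft_force: [0.7, 0.3, 0.1]
opening: -0.001
```

Emit:
{"method": "carry_out", "body": {
  "series": [1, 0, 0, 0, 0, 0, 0, 0, 0, 0, 0, 0, 0, 0]
}}

```text
clock: 2.5
position: [0.5331, -0.1513, 0.0724]
ee_rot: [130.8, 89.6, -26.5]
ft_force: [-0.6, -0.1, 0.7]
opening: 0.001
```

Emit:
{"method": "carry_out", "body": {
  "series": [1, 0, 0, 0, 0, 0, 0, 0, 0, 0, 0, 0, 0, 0]
}}

```text
clock: 2.7
position: [0.5335, -0.1513, 0.0719]
ee_rot: [131.8, 89.5, -25.5]
ft_force: [-0.0, 0.1, 0.6]
opening: -0.001
```

```bash
python3 go.py e.068
```

```text
2.7 [ 0.5335 -0.1513  0.0719] [-0.0166  0.0651  0.6445] -0.0011668719565290054 
 [[ 0.0073  0.3859 -0.9225]
 [-0.0035 -0.9225 -0.3859]
 [-1.      0.006  -0.0054]]
tilt fix rotvec tool [ 0.     -0.0054 -0.006 ]
e 0.068 tool mm [ 3.8274 -2.9563  1.7212]
```

Emit:
{"method": "carry_out", "body": {
  "series": [2, -3, 2, 0, -0.006, -0.006, 0, 2, 0, 0, 0, 0, 0, 0]
}}

```text
clock: 2.9
position: [0.5306, -0.1493, 0.0681]
ee_rot: [34.5, 90.0, -122.8]
ft_force: [-0.2, -0.6, 0.1]
opening: -0.005
```

Emit:
{"method": "carry_out", "body": {
  "series": [2, 0, 0, 0, 0, 0, 0]
}}

```text
clock: 3.0
position: [0.5307, -0.1493, 0.0665]
ee_rot: [72.3, 90.0, -85.0]
ft_force: [-3.2, 0.8, 12.7]
opening: 0.004
```

Emit:
{"method": "carry_out", "body": {
  "series": [2, 0, 0, 0, 0, 0, 0]
}}

```text
clock: 3.1
position: [0.5308, -0.1493, 0.0657]
ee_rot: [96.6, 89.9, -60.6]
ft_force: [-4.0, 1.7, 19.0]
opening: 0.002
```

e is a stiff pad (19 N at 2.3 mm), so it is a dummy. I'll go on to b.

Emit:
{"method": "carry_out", "body": {
  "series": [-12, 0, 0, 0, 0, 0, 0, -10, 0, 0, 0, 0, 0, 0, 0, 8, -40, 0, 0, 0, 0, 0, 8, -42, 0, 0, 0, 0, 0, 0, 0, 0, 0, 0, 0, 0, 0, 0, 0, 0, 0, 0]
}}

```text
clock: 3.7
position: [0.6136, -0.1319, 0.0888]
ee_rot: [25.5, 89.9, -131.9]
ft_force: [-0.8, -0.6, -0.2]
opening: -0.001
```

```bash
python3 go.py b.07
```

```text
3.7 [ 0.6136 -0.1319  0.0888] [-0.7645 -0.5924 -0.1896] -0.0011657109506235275 
 [[-0.0006  0.3853 -0.9228]
 [-0.0007 -0.9228 -0.3853]
 [-1.      0.0004  0.0009]]
tilt fix rotvec tool [ 0.      0.0009 -0.0004]
b 0.07 tool mm [18.8442  1.3829  0.8717]
```

Emit:
{"method": "carry_out", "body": {
  "series": [10, 1.4, 0.9, 0, 0.001, 0, 0, 8, 0, 0, 0, 0, 0, 0, 2, 0, 0, 0, 0, 0, 0]
}}

```text
clock: 4.0
position: [0.6109, -0.1338, 0.0671]
ee_rot: [-25.8, 89.9, 176.8]
ft_force: [2.1, 1.2, 3.9]
opening: 0.001
```

Emit:
{"method": "carry_out", "body": {
  "series": [2, 0, 0, 0, 0, 0, 0]
}}

```text
clock: 4.1
position: [0.6109, -0.1338, 0.0651]
ee_rot: [-87.0, 90.0, 115.6]
ft_force: [1.7, 1.4, 3.8]
opening: 0.004
```

Emit:
{"method": "carry_out", "body": {
  "series": [2, 0, 0, 0, 0, 0, 0]
}}

```text
clock: 4.2
position: [0.611, -0.1338, 0.0635]
ee_rot: [-145.4, 89.9, 57.1]
ft_force: [0.5, 1.7, 4.0]
opening: 0.002
```

b gives: it is 4.5 mm down at only 4 N. Next I press it fully and lift.

Emit:
{"method": "carry_out", "body": {
  "series": [1.5, 0, 0, 0, 0, 0, 0, 1, 0, 0, 0, 0, 0, 0, 1, 0, 0, 0, 0, 0, 0]
}}

```text
clock: 4.5
position: [0.611, -0.1338, 0.062]
ee_rot: [176.9, 89.9, 19.4]
ft_force: [-2.3, 2.0, 10.4]
opening: 0.002
```

The button is at its stop (6 mm down, force rising to 10 N). I'll lift off and let the drawer come out.

Emit:
{"method": "carry_out", "body": {
  "series": [-10, 0, 0, 0, 0, 0, 0, -30, 0, 0, 0, 0, 0, 0, -40, 0, 0, 0, 0, 0, 0, -40, 0, 0, 0, 0, 0, 0, -40, 0, 0, 0, 0, 0, 0, 0, 0, 40, 0, 0, 0, 0, 0, 0, 40, 0, 0, 0, 0, 0, 20, 40, 0, 0, 0, 0, 0, 20, 40, 0, 0, 0, 0, 0, 20, 40, 0, 0, 0, 0, 0, 20, 40, 0, 0, 0, 0, 0, 0, 0, 0, 0, 0, 0]
}}

```text
clock: 5.7
position: [0.4082, -0.3056, 0.2304]
ee_rot: [3.1, 89.4, -154.0]
ft_force: [0.7, 0.6, 0.2]
opening: -0.0
```

Run:
```python
from h import *;from plant import *
f=[grab_frame(n) for n in("scene","side")]
b=[dict(np.load(n))["frame"] for n in("a.npz","b.npz")]
g=[cv2.resize(d["frame"][100:410,150:400],None,fx=1.6,fy=1.6) for d in f]
cv2.imwrite("pics/c.png",np.hstack(g))
for d,o in zip(f,b):
    m=(cv2.absdiff(d["frame"],o).max(2)>40).astype(np.uint8)
    n,l,st,c=cv2.connectedComponentsWithStats(m);print([list(s) for s in st[1:] if s[4]>25])
s=get_state();print(s["clock"],s["position"],s["ft_force"])
```

```text
[[np.int32(0), np.int32(0), np.int32(62), np.int32(30), np.int32(913)], [np.int32(131), np.int32(44), np.int32(8), np.int32(15), np.int32(47)], [np.int32(103), np.int32(93), np.int32(41), np.int32(22), np.int32(665)], [np.int32(0), np.int32(98), np.int32(83), np.int32(132), np.int32(5315)], [np.int32(48), np.int32(141), np.int32(8), np.int32(12), np.int32(38)], [np.int32(101), np.int32(159), np.int32(9), np.int32(9), np.int32(26)], [np.int32(93), np.int32(167), np.int32(11), np.int32(9), np.int32(33)], [np.int32(172), np.int32(187), np.int32(44), np.int32(65), np.int32(310)], [np.int32(22), np.int32(205), np.int32(10), np.int32(10), np.int32(33)], [np.int32(178), np.int32(245), np.int32(10), np.int32(9), np.int32(28)], [np.int32(156), np.int32(253), np.int32(23), np.int32(23), np.int32(153)], [np.int32(0), np.int32(343), np.int32(17), np.int32(16), np.int32(158)]]
[[np.int32(424), np.int32(0), np.int32(43), np.int32(73), np.int32(1738)], [np.int32(523), np.int32(0), np.int32(27), np.int32(24), np.int32(283)], [np.int32(541), np.int32(0), np.int32(19), np.int32(44), np.int32(485)], [np.int32(455), np.int32(35), np.int32(7), np.int32(10), np.int32(36)], [np.int32(487), np.int32(89), np.int32(33), np.int32(12), np.int32(116)], [np.int32(443), np.int32(92), np.int32(51), np.int32(36), np.int32(674)], [np.int32(344), np.int32(170), np.int32(34), np.int32(87), np.int32(1328)], [np.int32(351), np.int32(184), np.int32(9), np.int32(7), np.int32(36)], [np.int32(350), np.int32(189), np.int32(11), np.int32(10), np.int32(42)], [np.int32(533), np.int32(216), np.int32(27), np.int32(86), np.int32(1095)]]
5.8 [ 0.41099372 -0.30274976  0.23035693] [-0.33843975  2.24693753  0.28056377]
```

View pics/c.png

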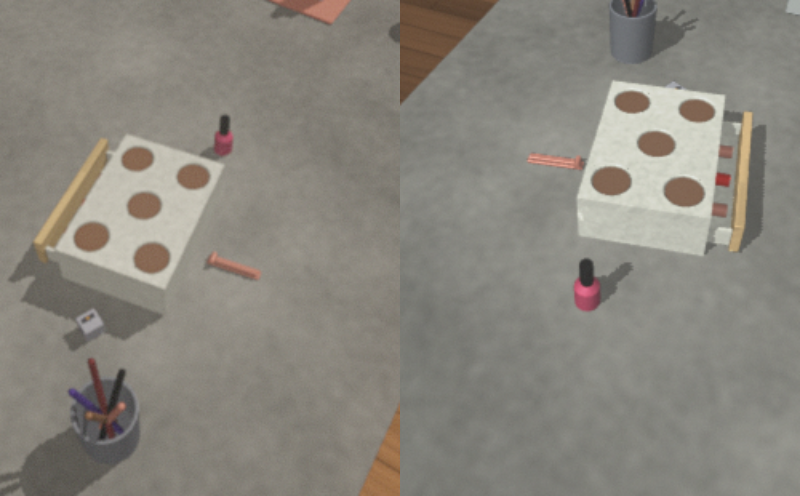

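The drawer is out: its maple front is left of the box in the scene view, and its red and pink contents show in the side view. The loose things haven't moved. I'll let the arm settle, then measure how far the front is out.

Emit:
{"method": "carry_out", "body": {
  "series": [0, 0, 0, 0, 0, 0, 0, 0, 0, 0, 0, 0, 0, 0, 0, 0, 0, 0, 0, 0, 0, 0, 0, 0, 0, 0, 0, 0, 0, 0, 0, 0, 0, 0, 0, 0, 0, 0, 0, 0, 0, 0, 0, 0, 0, 0, 0, 0, 0, 0, 0, 0, 0, 0, 0, 0, 0, 0, 0, 0, 0, 0, 0]
}}

```text
clock: 6.7
position: [0.4143, -0.298, 0.2298]
ee_rot: [-23.8, 89.6, 179.7]
ft_force: [-0.0, -0.0, -0.5]
opening: 0.004
```

Run:
```python
from h import *;from plant import *
d=grab_frame("side");hsv=cv2.cvtColor(d["frame"],cv2.COLOR_BGR2HSV)
m=cv2.inRange(hsv,(12,70,110),(30,255,255));m[:,:330]=0;m[:,400:]=0;m[:150]=0;m[270:]=0
ys,xs=np.nonzero(m);print(len(xs),xs.min(),xs.max(),ys.min(),ys.max())
t=np.radians(10.83);ex=np.array([np.cos(t),np.sin(t)])
q=np.array([cast(d,p,.055)[:2] for p in zip(xs,ys)]);X=(q-[.5587,-.0727])@ex
print("front top x in box axes (box face -0.075): percentiles",np.percentile(X,[5,25,50,75,95]))
s=get_state();print(s["clock"],s["position"],s["ft_force"],s["joint_velocities"])
```

```text
851 330 369 163 256
front top x in box axes (box face -0.075): percentiles [-0.1123571  -0.10840171 -0.10389066 -0.06295605 -0.03974963]
6.75 [ 0.41427534 -0.29798233  0.22979845] [ 0.7417053  -0.77187048  0.88727582] [-0.12386736 -0.03377183  0.05683785  0.00136126 -0.04746716  0.07106973]
```

```bash
python3 -c "
from plant import *
print(hand_in())"
```

```text
the job is handed in; nothing more can be done
None
```

The drawer is out and the job is handed in, at about 6.8 s on the clock; no verdict was reported.

- **Finding the button:** I felt the near right inlay (e) first. It was stiff, about 19 N at 2.3 mm, well under the 4 mm and 32 N limit. The far right inlay (b) gave at about 4 N, so it is the button. I did not touch the other three.
- **Pressing it:** I pressed b to its stop, about 6 mm down with the force rising to 10 N. I then lifted off and drew the arm clear.
- **Drawer:** In the last side view the front's outer edge was about 37–38 mm beyond the box's face, judging by the outermost pixels. The colour mask also picked up some pixels of the brown inlays, so this is approximate. It was measured once, so I did not check separately that the drawer was still.
- **Loose things:** Comparing pictures before and after the press showed no change at the polish, clip, sharpener or cup.
- **Button and arm:** The button looked back up in the picture, but I did not measure its height. The arm stood at rest in free air, with wrist force readings within about 1 N of zero.

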